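Hold a bevelled offcut in the drilling fixture

ROBOT

A 7-joint arm with a two-finger parallel gripper is mounted at the origin on a cart in front of the work surface, level with it; the furniture and walls round the work are solid. World frame = base frame: x ahead of the robot, y to its left, z up, the work surface at z = 0. Lengths are in m, angles in rad, forces in N, time in s.
With the tool pointing down it reaches from about 0.4 to 0.85 m from the base axis. Payload 4.4 kg.
Tool frame: the origin (TCP) lies midway between the tips of the shut fingers; the grasp point (between the pads) lies 19 mm behind it (manip.grip_depth is the distance from the TCP to the grasp point, in m); z points along the fingers, y is the line along which they close (so a half turn about z gives the same grasp; the last joint's range is limited). The gripper opens to 94 mm and grips with 3 to 60 N. Pads are 16 mm wide; open, the fingers measure 119 mm over their backs; the gripper's body (75 mm by 177 mm) begins 78 mm behind the grasp point.
Start: joints at [1.224, 0.628, 0.038, 1.517, -0.027, 0.996, -0.02], TCP at [0.18, -0.625, 0.166] pointing down, gripper open.
Joint ranges: [-3.06, 3.06], [-0.37, 2.12], [-1.25, 1.32], [0.18, 2.47], [-1.1, 4.24], [0.23, 1.98], [-2.94, 2.94]. Speed limits (rad/s): [2.57, 2.57, 3.14, 3.14, 3.14, 3.14, 3.14].

INTERFACE

Orientations are given as a rotation vector (axis times angle).
In Python, from bench import manip, eyes gives the robot as it stands. The module is installed in compiled form; this text tells all that it offers.
- The arm moves only by the tool jog_arm, never from a script. Its argument "steps" is a list of rows, each a list of 7 numbers: the turn, a rotation vector about the world's x, y, z in degrees, then the shift along the world's x, y, z in m, then the opening in per cent of the stroke, from 0 (shut) to 100 (fully open). A call has 1 to 8 rows; each row is the pose to reach, as a shift and turn from the pose commanded when the call began; what a row does not reach only later rows make up. A row lasts 1/10 s, in which the tool goes at most 50 mm and 8.59 degrees, less where a joint would pass 70% of its speed; a pose out of reach is approached as far as the arm can. A call with a gripper value outside its range is refused whole. The fingers move at their own pace and stop on an object; the grip force is fixed at half the most. Time passes only in rows, so rows that repeat a pose let the fingers close. It gives the time, the measured TCP pose, the force, the opening and the grip force at its end, in the units of the state.
- manip.get_obs(): the state, without advancing time (a new reading comes with each control period).
- eyes.get_image(name): name is "scene" or "top" or "wrist"; returns (picture, depth): 384x512x3 uint8, blue, green, red; 384x512 float32, m along the optical axis (not along the pixel's ray), 0 where there is no reading.
- eyes.calibration(name): a dict with "fx", "fy", "cx", "cy" (pixels), "cam_to_world" (4x4, takes a point from camera to world coordinates); the wrist camera has in their place "mount" (4x4, takes a point from camera to tool coordinates, whose origin is the TCP and whose axes are the flange's). Camera axes: x right, y up, looking along -z (the intrinsics and any distortion apply to the point x, -y, -z); pixel columns grow to the right and rows downward; lengths in m; the calibration is good to about 2 mm. A picture is of the moment at which its call begins: read the wrist's pose just before it. calibration takes no time and is no camera call.
- manip.close_job(): hands the job in; it is judged then, once.
Trained networks look in the newest picture that a camera, given by its name, has taken for a name from the list of things; names that differ only in an ending like _2 or _b are one class to them, and where a whole thing is asked for, a point or a joint stands for the part that bears it (a point fixed in the world has none). Each returns a list of dicts, best first, with "confidence" (0 to 1); they miss things now and then, are a little off and sometimes report something else, mostly with a low value. They report only what shows in the picture. A call takes as long as a camera call. They do not tell look-alikes from the thing itself.
- eyes.cut_out(thing, camera): "pixels" (384x512 bool, what is visible of it).
- eyes.tip_of(thing, camera): "point" ([x, y, z] in m, in world coordinates, good to about 4 mm: a listed point, or the origin of a listed thing).
The state is a dict: "t": time; "q": joint angles; "qvel": joint speeds; "effort": joint torques, N m; "tool_pos": TCP position; "tool_rot": TCP orientation; "contact_force": force on the tool from outside, world axes, zero at the start; "ft_torque": the same for the moment, N m; "grip_width": opening from 0.0 (shut) to 1.0 (fully open); "finger_force": force on a finger pad.
Only numpy, scipy, OpenCV 4.12 (cv2) and the standard library are available. Lean on these libraries where they do the work, as an engineer would, in place of code of your own. Each camera call takes 0.05 s, during which the arm holds its last target. There are 200 camera calls.

TASK

Lay the bevelled wooden offcut flat on the bed of the drilling fixture, between the two end stops, with its bevelled edge facing away from the fence, and let go of it; then slide the sliding stop up until the offcut sits snugly between the two stops. Finally press on the bevel with closed fingers, with one diagonal push, so that the offcut is held flush against the fence and firmly down on the bed at once, and finish while still holding that push: do not let go. Leave the tape roll, the timer and the marker where they are.

Things in the scene. Friction and masses are not known exactly. Their poses are not given: they have to be found in the camera images.
- fixture: Drilling fixture fixed to the table, 150 x 280 mm from above; place and yaw differ each time. Origin: centre of its underside, on the table top. x points across the bed to the fence (roughly away from the robot), y along the fence, z up. Bed top 18 mm above the origin. The bed is open from its near edge (x = -75 mm) to the fence.
- bed: The smooth grey laminate bed plate of the fixture, 150 x 280 mm, top 18 mm above the table. Same origin and axes as the fixture. The offcut slides on it with a friction coefficient of about 0.3; a push that leans more on the bed than on the fence is partly taken up by that friction.
- fence: Aluminium bar along the far side of the bed, 18 mm thick, 270 mm long, 40 mm high above the bed. Same origin and axes as the fixture; its inner face is the plane x = +45 mm.
- end_stop: Fixed aluminium end stop at the fixture's +y end, 94 x 24 mm, 30 mm high above the bed, x from -50 to +44 mm. Same origin and axes as the fixture; its inner face is the plane y = +65 mm.
- sliding_stop (a joint): Travel (m) of the sliding stop at the -y end: block 80 (x) x 24 (y) x 30 mm high on the bed, centred at fixture x = -13 mm. Slides along the fixture's +y with about 3 N friction, stays where left. At 0 its inner face is at y = -100, outer at -124 mm. Grows towards the fixed stop: 0.045 when it touches an offcut lying against that stop; range 0 to 0.07. Starts at 0 to 0.015.
- fence_face (a point): Middle of the lower edge of the fence's inner face, at x = +45, y = 0, z = +18 mm of the fixture; same axes as the fixture.
- stop_grip (a point): Centre of the upright black grip on top of the sliding stop: 40 mm along the fixture's x, 10 mm thick along y, 32 mm high (30 to 62 mm above the bed). The stop may be pinched here or pushed on its outer face.
- offcut_center (a point): Centre (22 mm above the underside) of the loose wooden offcut, 0.13 to 0.23 kg, 50 (x) x 120 (y) x 44 mm (z). A 45 degree bevel, 14 mm wide and high, runs along the upper edge of its -x long side, so that side is upright only for its lowest 30 mm. Home, this point is at x = +20, y = +5, z = +40 mm of the fixture, axes parallel to the fixture's.
- bevel (a point): Middle of the offcut's bevelled face, 18 mm to the -x side of its centre line and 37 mm above its underside; the face slopes at 45 degrees and is 20 mm wide from edge to edge and 120 mm long. Its axes are the offcut's.
- tape_roll: Bystander: roll of brown packing tape lying flat, 73 mm across, 48 mm high. Origin: centre of its underside.
- dwell_timer: Bystander: round wind-up timer, 63 mm across, 42 mm high. Origin: centre of its underside.
- marker: Bystander: felt marker lying on the table, 144 mm long (its y), 15 mm thick. Origin: centre of its underside.
- offcut: The same offcut; origin at the centre of its underside, same axes as offcut_center.
Things that resemble listed ones, but are neither listed nor needed, are in the scene too. There is more than one size of the offcut; the job needs the larger.

How it is judged:
On the way, in this order (a step that is already met when the one before it is completed fails the run):
1. the offcut lies flat on the bed between the stops, bevel away from the fence, and has been let go (angle between offcut_center's own z axis and vertical below 0.05 rad and z of offcut_center in the frame of fixture between 0.036 and 0.044 m and angle between the y axis of offcut_center and the y axis of fixture, either way round below 0.2 rad and x of fence_face in the frame of offcut_center above 0.02 m and x of offcut_center in the frame of fixture between -0.045 and 0.024 m and y of offcut_center in the frame of fixture between -0.045 and 0.0095 m and contact force between the fingers and offcut below 0.1 N), for 0.2 s.
2. the sliding stop is closed, so that the offcut sits snugly between the two end stops (value of joint sliding_stop between 0.0425 and 0.049 m and angle between offcut_center's own z axis and vertical below 0.05 rad and z of offcut_center in the frame of fixture between 0.036 and 0.044 m and y of offcut_center in the frame of fixture between 0.002 and 0.008 m), for 0.2 s.
At the end, for the whole second after the job is handed in: Fingers still push on the bevel side (over 4 N, not gripping); the offcut presses on the fence (over 3 N) and the bed (over 5 N), flat, flush with the fence and within 3 mm of the fixed stop (0.04 rad), bevel outward, at rest; the sliding stop is closed on it within about 2.5 mm (all of step 2 and angle between the y axis of offcut_center and the y axis of fixture, either way round below 0.04 rad and x of offcut_center in the frame of fixture between 0.017 and 0.023 m and x of bevel in the frame of fixture below 0.01 m and contact force between offcut and fence above 3 N and contact force between offcut and bed above 5 N and contact force between the fingers and offcut above 4 N and x of the grasp point in the frame of offcut_center below -0.008 m and linear speed of offcut below 0.01 m/s); the arm keeps its last pose, push and grip.
It fails at once if the tape roll was moved by more than 3 cm (distance of tape_roll from where it was at the start of the episode above 0.03 m).
It fails at once if the timer was moved by more than 3 cm (distance of dwell_timer from where it was at the start of the episode above 0.03 m).
It fails at once if the marker was moved by more than 3 cm (distance of marker from where it was at the start of the episode above 0.03 m).
It also fails if it takes over 72 s, if anything falls off the work surface, if the arm or the gripper's body presses on something with over 40 N, if the wrist force passes 120 N, or if a joint passes its speed limit or range.

## Working session

There is one attempt and no reset: what is moved stays moved. The work goes in short steps, Python scripts to look and compute and a tool call to move; the robot and the scene stay as the last step left them, time stands still between calls to the robot, and variables do not carry over. Pictures are saved under pics/ and viewed, at most 10 in all, crops included, and the job is handed in when it is done.

Besides the shell and the picture viewer there is one more tool, called after "Request:" in YAML: its name, and indented under it one key for each argument. jog_arm: Moves the arm, as the interface text tells. Its arguments: {"type":"object","properties":{"steps":{"type":"array","items":{"type":"array","items":{"type":"number"}}}},"required":["steps"]}

```bash
mkdir -p pics; python3 - <<'E'
from bench import manip, eyes
import cv2,numpy as np
o=manip.get_obs();print({k:np.round(v,3) for k,v in o.items()}, manip.grip_depth)
ims=[]
for c in("scene","top"):
    p,d=eyes.get_image(c);np.save(c+"_d.npy",d);cv2.imwrite(f"pics/{c}0.png",p)
    for t in("fixture","fence_face","stop_grip","offcut_center","offcut","bevel","tape_roll","dwell_timer","marker","end_stop"):
        print(c,t,[(np.round(r["point"],3).tolist(),round(r["confidence"],2)) for r in eyes.tip_of(t,c)])
    k=eyes.calibration(c);print({a:np.round(b,3).tolist() for a,b in k.items()})
E
```

```text
{'t': np.float64(0.0), 'q': array([ 1.224,  0.629,  0.038,  1.518, -0.027,  0.996, -0.02 ]), 'qvel': array([-0.001, -0.   ,  0.002, -0.   ,  0.001, -0.   , -0.001]), 'effort': array([ 1.0000e-03, -5.4972e+01,  1.1430e+00, -1.8663e+01, -5.3000e-02,
        2.4000e-02,  0.0000e+00]), 'tool_pos': array([ 0.18 , -0.624,  0.165]), 'tool_rot': array([-3.109, -0.439,  0.   ]), 'contact_force': array([-0.333,  0.775,  0.486]), 'ft_torque': array([-0.003, -0.   , -0.048]), 'finger_force': np.float64(0.0), 'grip_width': np.float64(1.001)} 0.0188
scene fixture []
scene fence_face [([0.62, -0.209, 0.02], 0.65), ([0.568, -0.21, -0.001], 0.64)]
scene stop_grip [([0.549, -0.317, 0.061], 0.77)]
scene offcut_center [([0.521, 0.4, 0.017], 0.71), ([0.566, 0.249, 0.023], 0.6), ([0.734, -0.28, 0.003], 0.25)]
scene offcut [([0.57, 0.251, -0.001], 0.97), ([0.521, 0.4, 0.003], 0.95)]
scene bevel [([0.507, 0.397, 0.023], 0.69), ([0.558, 0.258, 0.042], 0.63)]
scene tape_roll [([0.377, -0.274, -0.0], 0.93)]
scene dwell_timer [([0.734, -0.275, 0.002], 0.44)]
scene marker [([0.632, -0.004, 0.006], 0.69)]
scene e
[... 310 characters left out ...]
4)]
top fence_face [([0.614, -0.21, 0.017], 0.88)]
top stop_grip [([0.549, -0.313, 0.064], 0.68)]
top offcut_center [([0.57, 0.247, 0.022], 0.84), ([0.514, 0.397, 0.015], 0.83), ([0.614, -0.211, 0.016], 0.56)]
top offcut [([0.566, 0.25, 0.0], 0.9), ([0.516, 0.404, -0.002], 0.82)]
top bevel [([0.555, 0.258, 0.038], 0.65), ([0.511, 0.4, 0.023], 0.63)]
top tape_roll [([0.376, -0.271, -0.002], 0.8)]
top dwell_timer [([0.736, -0.276, 0.003], 0.75)]
top marker [([0.635, -0.002, -0.0], 0.54)]
top end_stop []
{'fx': 484.219, 'fy': 484.219, 'cx': 251.175, 'cy': 186.678, 'cam_to_world': [[-0.011, 0.997, -0.071, 0.448], [-1.0, -0.011, 0.002, -0.004], [0.001, 0.071, 0.997, 1.526], [0.0, 0.0, 0.0, 1.0]]}
```

```bash
python3 - <<'E'
import cv2
p=cv2.imread("pics/top0.png");cv2.imwrite("pics/top0v.png",cv2.resize(p,(800,600),interpolation=2))
E
```

```text
(no output)
```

View pics/top0v.png

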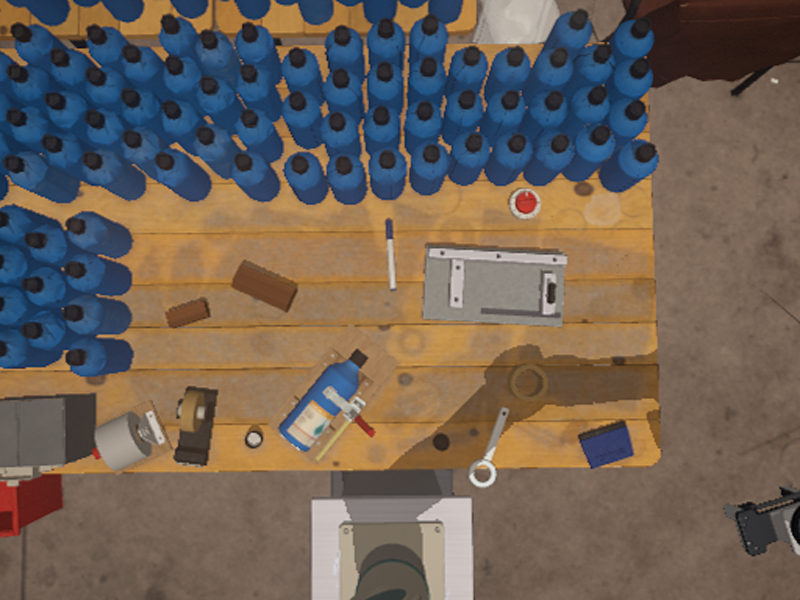

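View pics/scene0.png

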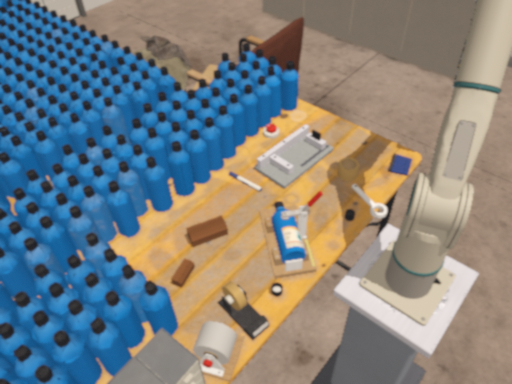

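The top view shows the larger offcut at about (265,285) with its bevel towards the robot side, and the smaller look-alike at (187,312). The fixture is at (495,285), with its fence on the far side, the fixed stop on the left and the sliding stop with its black grip at (550,292). The tape is at (528,380), the timer at (525,203) and the marker at (390,255). Next I'll measure exact poses from depth.

```bash
cat >h.py <<'E'
import numpy as np,cv2
from bench import manip,eyes
from scipy.spatial.transform import Rotation as R
def cloud(cam,d):
    k=eyes.calibration(cam)
    if "mount" in k:
        o=manip.get_obs();T=np.eye(4);T[:3,:3]=R.from_rotvec(o["tool_rot"]).as_matrix();T[:3,3]=o["tool_pos"];T=T@k["mount"]
    else: T=np.array(k["cam_to_world"])
    v,u=np.mgrid[:384,:512]
    P=np.stack([(u-k["cx"])/k["fx"]*d,-(v-k["cy"])/k["fy"]*d,-d],-1)
    return P@T[:3,:3].T+T[:3,3]
def rect(pts):
    (c,s,a)=cv2.minAreaRect((pts[:,:2]*1000).astype(np.float32)); 
    b=cv2.boxPoints((c,s,a)); e=[b[1]-b[0],b[2]-b[1]]; l=max(e,key=np.linalg.norm)
    l=l*np.sign(l[1]); return np.round(c,1),np.round(sorted(s),1),round(np.degrees(np.arctan2(-l[0],l[1])),2)
E
python3 - <<'E'
from h import *
p,d=eyes.get_image("top");P=cloud("top",d);ok=d>0
for r in eyes.cut_out("offcut","top"):
    m=r["pixels"]&ok;q=P[m];print(r["confidence"],m.sum(),np.round(np.percentile(q[:,2],[5,50,95]),4),"all",rect(q[q[:,2]>.01]),"top",rect(q[(q[:,2]>.040)&(q[:,2]<.05)]) if (q[:,2]>.04).sum()>20 else "")
x,y,z=P[...,0],P[...,1],P[...,2]
reg=ok&(abs(y+.21)<.19)&(abs(x-.57)<.12)
for n,a,b in(("fence",.053,.064),("stops",.042,.053),("bed",.012,.024),("grip",.07,.09)):
    m=reg&(z>a)&(z<b);print(n,m.sum(),rect(P[m]),np.median(z[m]))
m=reg&(z>.042)&(z<.053)&(x<.6);
for s in(m&(y>-.2),m&(y<-.25)):print("stop",rect(P[s]),s.sum())
m=reg&(z>.053)&(z<.064);import sys
q=P[m];print(np.polyfit(q[:,1],q[:,0],1))
E
```

```text
0.78 348 [0.0001 0.0274 0.0343] all (array([516.4, 402.3]), array([34.2, 80.5]), np.float32(17.4)) top 
0.63 643 [0.0283 0.0427 0.0495] all (array([566.4, 248.8]), array([ 49.4, 120.7]), np.float32(-24.57)) top (array([569., 248.]), array([ 44.1, 120.1]), np.float32(-24.83))
fence 520 (array([ 573.1, -209.6]), array([115.3, 266.4]), np.float32(-3.89)) 0.05802783674987222
stops 405 (array([ 572.4, -209.9]), array([113.8, 267. ]), np.float32(-5.16)) 0.04790049004727659
bed 2922 (array([ 567.3, -210.1]), array([150.1, 280.5]), np.float32(-3.89)) 0.01785757738607241
grip 50 (array([ 546.6, -313.2]), array([10.9, 36.8]), np.float32(87.27)) 0.07981873190277311
stop (array([ 561.5, -132.1]), array([23.9, 78. ]), np.float32(85.19)) 173
stop (array([ 547.5, -312.4]), array([25.3, 77.4]), np.float32(88.13)) 139
[0.06688821 0.63162645]
```

Request:
jog_arm:
  steps:
    - [0,0,0,0.27,0.22,0.08,100]
    - [0,0,0,0.27,0.22,0.08,100]
    - [0,0,0,0.27,0.22,0.08,100]
    - [0,0,0,0.27,0.22,0.08,100]
    - [0,0,0,0.27,0.22,0.08,100]
    - [0,0,0,0.27,0.22,0.08,100]
    - [0,0,0,0.27,0.22,0.08,100]
    - [0,0,0,0.27,0.22,0.08,100]

```text
t: 2.0
tool_pos: [0.4575, -0.3985, 0.2478]
tool_rot: [-3.107, -0.456, -0.01]
contact_force: [0.6, 0.5, 0.0]
grip_width: 1.0
finger_force: 0.0
```

Request:
jog_arm:
  steps:
    - [0,0,49,0.1,0.4,0,100]
    - [0,0,49,0.1,0.4,0,100]
    - [0,0,49,0.1,0.4,0,100]
    - [0,0,49,0.1,0.4,0,100]
    - [0,0,49,0.1,0.4,0,100]
    - [0,0,49,0.1,0.4,0,100]
    - [0,0,49,0.1,0.4,0,100]
    - [0,0,49,0.1,0.4,0,100]

```text
t: 2.8
tool_pos: [0.5473, -0.0156, 0.2465]
tool_rot: [2.649, 1.688, 0.0]
contact_force: [0.4, -0.9, 0.1]
grip_width: 0.995
finger_force: 0.0
```

Request:
jog_arm:
  steps:
    - [0,0,0,0.015,0.25,0,100]
    - [0,0,0,0.015,0.25,0,100]
    - [0,0,0,0.015,0.25,0,100]
    - [0,0,0,0.015,0.25,0,100]
    - [0,0,0,0.015,0.25,0,100]
    - [0,0,0,0.015,0.25,-0.05,100]
    - [0,0,0,0.015,0.25,-0.05,100]
    - [0,0,0,0.015,0.25,-0.05,100]

```text
t: 3.6
tool_pos: [0.5621, 0.2316, 0.196]
tool_rot: [2.649, 1.687, -0.004]
contact_force: [0.0, 0.1, 1.0]
grip_width: 0.998
finger_force: 0.0
```

```bash
cat >w.py <<'E'
from h import *
import sys
o=manip.get_obs();M=R.from_rotvec(o["tool_rot"]).as_matrix()
print("t",o["t"],"pos",np.round(o["tool_pos"],4),"yawY",np.degrees(np.arctan2(M[1,1],M[0,1])).round(2),"z",M[:,2].round(3),"q",np.round(o["q"],2))
E
cat >w2.py <<'E'
from w import *
p,d=eyes.get_image("wrist");P=cloud("wrist",d);cv2.imwrite("pics/w1.png",p)
for r in eyes.cut_out("offcut","wrist"):
    m=r["pixels"]&(d>0);q=P[m];print(r["confidence"],m.sum(),"all",rect(q[q[:,2]>.01]))
    s=q[(q[:,2]>.040)&(q[:,2]<.05)]
    if len(s)>20:print("top",rect(s),np.median(s[:,2]))
E
python3 w2.py
```

```text
t 3.6 pos [0.5621 0.2316 0.196 ] yawY -25.0 z [-0.002 -0.002 -1.   ] q [-0.25  0.55 -0.3   1.6   0.18  1.02 -1.04]
0.86 3345 all (array([569.5, 249.3]), array([ 49.9, 120. ]), np.float32(-24.78))
top (array([573. , 247.2]), array([ 41.2, 119.2]), np.float32(-25.77)) 0.04428052789300879
0.78 1891 all (array([519.4, 402.4]), array([33.2, 79.3]), np.float32(17.26))
```

Request:
jog_arm:
  steps:
    - [0,0,0,0.006,0.0175,-0.05,100]
    - [0,0,0,0.006,0.0175,-0.1,100]
    - [0,0,0,0.006,0.0175,-0.13,100]
    - [0,0,0,0.006,0.0175,-0.16,100]
    - [0,0,0,0.006,0.0175,-0.18,100]
    - [0,0,0,0.006,0.0175,-0.19,100]
    - [0,0,0,0.006,0.0175,-0.19,100]
    - [0,0,0,0.006,0.0175,-0.19,100]

```text
t: 4.5
tool_pos: [0.5698, 0.2511, 0.008]
tool_rot: [2.649, 1.688, 0.004]
contact_force: [-0.4, 0.1, 0.5]
grip_width: 1.0
finger_force: 0.0
```

Request:
jog_arm:
  steps:
    - [0,0,0,0,0,0,40]
    - [0,0,0,0,0,0,40]
    - [0,0,0,0,0,0,40]
    - [0,0,0,0,0,0,30]
    - [0,0,0,0,0,0,30]
    - [0,0,0,0,0,0,30]
    - [0,0,0,0,0,0,30]
    - [0,0,0,0,0,0,30]

```text
t: 5.3
tool_pos: [0.5681, 0.251, 0.0063]
tool_rot: [-2.648, -1.69, 0.0]
contact_force: [-0.1, -1.3, -0.6]
grip_width: 0.356
finger_force: 0.0
```

```bash
python3 - <<'E'
from w import *
print(o["grip_width"],o["finger_force"])
p,d=eyes.get_image("wrist");s,_=eyes.get_image("scene")
cv2.imwrite("pics/a.png",np.hstack([cv2.resize(p,(400,300)),cv2.resize(s[150:300,130:330],(400,300))]))
E
```

```text
t 5.3 pos [0.5681 0.251  0.0063] yawY -24.91 z [-0. -0. -1.] q [-0.32  0.8  -0.23  1.72  0.27  0.65 -1.14]
0.35583067146095876 0.0
```

View pics/a.png

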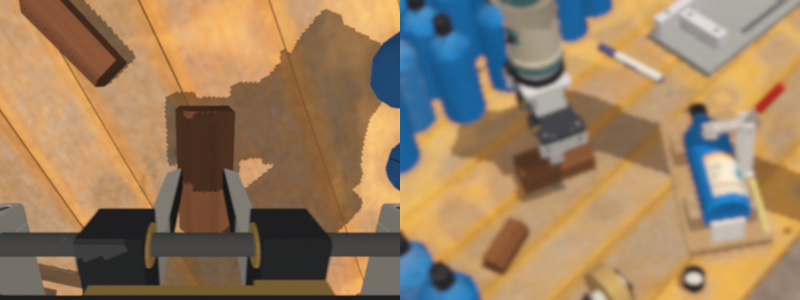

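The wrist view shows the fingers on either side of the larger offcut at about (205,190), close to contact. I'll close them fully.

Request:
jog_arm:
  steps:
    - [0,0,0,0,0,0,0]
    - [0,0,0,0,0,0,0]
    - [0,0,0,0,0,0,0]
    - [0,0,0,0,0,0,0]
    - [0,0,0,0,0,0,0]
    - [0,0,0,0,0,0,0]

```text
t: 6.0
tool_pos: [0.5682, 0.251, 0.0064]
tool_rot: [2.648, 1.69, 0.0]
contact_force: [0.7, 0.6, -1.4]
grip_width: 0.006
finger_force: 0.0
```

```bash
python3 - <<'E'
from w import *
p,d=eyes.get_image("wrist");P=cloud("wrist",d)
for r in eyes.cut_out("offcut","wrist"):
    m=r["pixels"]&(d>0);q=P[m];print("w",r["confidence"],m.sum(),rect(q[q[:,2]>.01]),np.percentile(q[:,2],[5,50,95]).round(3))
s,d=eyes.get_image("scene");P=cloud("scene",d)
for r in eyes.cut_out("offcut","scene"):
    m=r["pixels"]&(d>0);q=P[m];print("s",r["confidence"],m.sum(),rect(q[q[:,2]>.01]),np.percentile(q[:,2],[5,50,95]).round(3))
print(eyes.calibration("wrist"))
cv2.imwrite("pics/b.png",np.hstack([cv2.resize(p,(400,300)),cv2.resize(s[150:300,130:330],(400,300))]))
E
```

```text
t 6.0 pos [0.5682 0.251  0.0064] yawY -24.91 z [ 0. -0. -1.] q [-0.32  0.8  -0.23  1.72  0.27  0.65 -1.14]
w 0.78 7287 (array([573.1, 259.7]), array([50.2, 96.4]), np.float32(-24.61)) [0.029 0.043 0.044]
s 0.73 625 (array([541.6, 276.2]), array([100.1, 126.4]), np.float32(-41.53)) [0.007 0.035 0.045]
s 0.55 387 (array([517.5, 404.6]), array([35.3, 81.1]), np.float32(16.41)) [0.004 0.026 0.031]
s 0.49 251 (array([ 570.8, -142.7]), array([57. , 99.3]), np.float32(87.83)) [0.021 0.042 0.05 ]
{'fx': 288.20096912137456, 'fy': 288.20096912137456, 'cx': 258.9174895140806, 'cy': 187.43280044269105, 'mount': array([[ 8.16899697e-04,  9.61471334e-01,  2.74903995e-01,
         7.98131989e-02],
       [ 9.99999664e-01, -7.65808392e-04, -2.93180922e-04,
        -3.64803983e-04],
       [-7.13612665e-05,  2.74904142e-01, -9.61471637e-01,
        -2.17214956e-01],
       [ 0.00000000e+00,  0.00000000e+00,  0.00000000e+00,
         1.00000000e+00]])}
```

View pics/b.png

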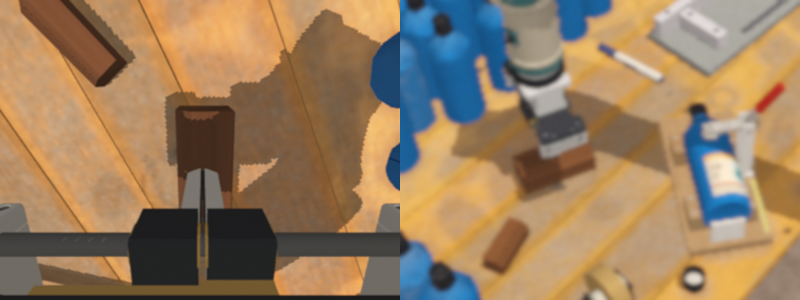

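```bash
python3 - <<'E'
from w import *
p,d=eyes.get_image("wrist");P=cloud("wrist",d)
for v in range(195,275,6):print(v,[(round(d[v,c],3),np.round(P[v,c],3).tolist(),p[v,c].tolist()) for c in(255,264)])
cv2.imwrite("pics/c.png",cv2.resize(p[150:300,160:360],(800,600)))
E
```

```text
t 6.2 pos [0.5682 0.251  0.0064] yawY -24.92 z [ 0.  0. -1.] q [-0.32  0.8  -0.23  1.72  0.27  0.65 -1.14]
195 [(np.float32(0.188), [0.575, 0.273, 0.044], [29, 43, 67]), (np.float32(0.19), [0.581, 0.27, 0.043], [29, 44, 67])]
201 [(np.float32(0.19), [0.573, 0.269, 0.043], [30, 43, 67]), (np.float32(0.191), [0.579, 0.267, 0.043], [28, 42, 66])]
207 [(np.float32(0.191), [0.572, 0.266, 0.044], [27, 40, 66]), (np.float32(0.192), [0.577, 0.263, 0.043], [29, 44, 68])]
213 [(np.float32(0.193), [0.57, 0.262, 0.043], [28, 42, 66]), (np.float32(0.192), [0.575, 0.259, 0.044], [26, 42, 66])]
219 [(np.float32(0.186), [0.569, 0.261, 0.051], [107, 113, 118]), (np.float32(0.187), [0.575, 0.258, 0.05], [111, 119, 124])]
225 [(np.float32(0.176), [0.57, 0.261, 0.061], [106, 113, 117]), (np.float32(0.177), [0.575, 0.258, 0.06], [112, 119, 123])]
231 [(np.float32(0.168), [0.57, 0.26, 0.069], [105, 113, 117]), (np.float32(0.169), [0.574, 0.258, 0.068], [112, 119, 124])]
237 [(np.float32(0.159), [0.57, 0.261, 0.078], [104, 111, 116]), (np.float32(0.16), [0.574, 0.258, 0.077], [111, 119, 123])]
243 [(np.float32(0.154), [0.57, 0.26, 0.084], [97, 103, 107]), (np.float32(0.155), [0.574, 0.258, 0.083], [110, 117, 122])]
249 [(np.float32(0.147), [0.57, 0.26, 0.091], [96, 102, 106]), (np.float32(0.147), [0.574, 0.258, 0.091], [110, 117, 122])]
255 [(np.float32(0.142), [0.57, 0.26, 0.097], [88, 94, 97]), (np.float32(0.14), [0.574, 0.259, 0.098], [109, 116, 121])]
261 [(np.float32(0.139), [0.569, 0.259, 0.1], [87, 93, 97]), (np.float32(0.135), [0.574, 0.259, 0.103], [109, 116, 121])]
267 [(np.float32(0.134), [0.569, 0.259, 0.105], [83, 87, 90]), (np.float32(0.131), [0.574, 0.258, 0.108], [95, 102, 105])]
273 [(np.float32(0.129), [0.569, 0.259, 0.11], [78, 83, 86]), (np.float32(0.126), [0.574, 0.259, 0.113], [87, 92, 95])]
```

View pics/c.png

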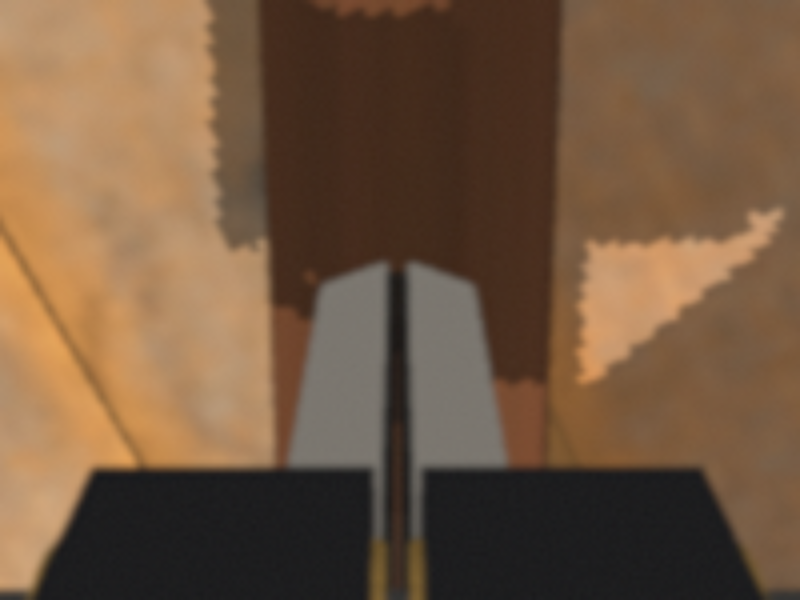

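```bash
python3 - <<'E'
import cv2
a=cv2.imread("pics/w1.png")
cv2.imwrite("pics/d.png",cv2.resize(a,(800,600)))
E
```

```text
(no output)
```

View pics/d.png

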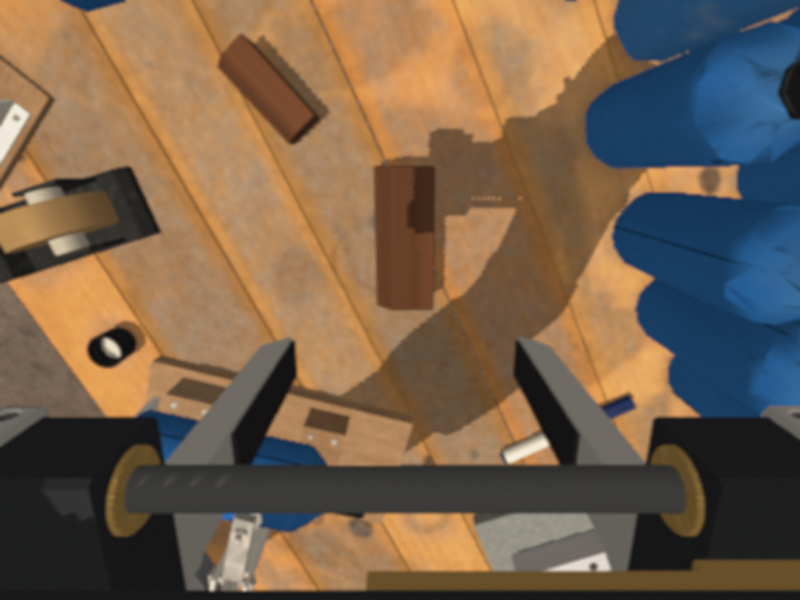

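The fingertips really end about 39 mm above the reported TCP. Their tips sit at the same wrist image row (~217) in free space, and the fingers closed just above the offcut. I'll open, go about 38 mm lower and watch the force.

Request:
jog_arm:
  steps:
    - [0,0,0,0,0,0,100]
    - [0,0,0,0,0,0,100]
    - [0,0,0,0,0,0,100]
    - [0,0,0,0,0,0,100]
    - [0,0,0,0,0,0,100]
    - [0,0,0,0,0,0,100]
    - [0,0,0,0,0,0,100]
    - [0,0,0,0,0,0,100]

```text
t: 7.05
tool_pos: [0.5682, 0.251, 0.0064]
tool_rot: [2.648, 1.69, 0.0]
contact_force: [-0.3, 0.8, 0.5]
grip_width: 0.648
finger_force: 0.0
```

Request:
jog_arm:
  steps:
    - [0,0,0,0,0,0,100]
    - [0,0,0,0,0,0,100]
    - [0,0,0,-0.001,-0.002,-0.008,100]
    - [0,0,0,-0.001,-0.002,-0.015,100]
    - [0,0,0,-0.001,-0.002,-0.02,100]
    - [0,0,0,-0.001,-0.002,-0.02,100]

```text
t: 7.65
tool_pos: [0.5663, 0.2486, -0.0149]
tool_rot: [-2.648, -1.69, 0.003]
contact_force: [-0.6, 0.7, 0.3]
grip_width: 0.997
finger_force: 0.0
```

Request:
jog_arm:
  steps:
    - [0,0,0,0.001,0,-0.006,100]
    - [0,0,0,0.001,0,-0.012,100]
    - [0,0,0,0.001,0,-0.017,100]
    - [0,0,0,0.001,0,-0.017,60]
    - [0,0,0,0.001,0,-0.017,60]
    - [0,0,0,0.001,0,-0.017,40]
    - [0,0,0,0.001,0,-0.017,40]
    - [0,0,0,0.001,0,-0.017,40]

```text
t: 8.45
tool_pos: [0.5684, 0.2491, -0.0304]
tool_rot: [2.648, 1.69, 0.001]
contact_force: [-0.4, -1.0, -0.5]
grip_width: 0.614
finger_force: 0.0
```

Request:
jog_arm:
  steps:
    - [0,0,0,0,0,0,20]
    - [0,0,0,0,0,0,20]
    - [0,0,0,0,0,0,20]
    - [0,0,0,0,0,0,20]
    - [0,0,0,0,0,0,20]

```text
t: 8.95
tool_pos: [0.5683, 0.249, -0.0305]
tool_rot: [2.648, 1.69, 0.0]
contact_force: [-0.2, 0.4, 2.8]
grip_width: 0.532
finger_force: 30.0
```

Request:
jog_arm:
  steps:
    - [0,0,0,0,0,0.02,20]
    - [0,0,0,0,0,0.06,20]
    - [0,0,0,0,0,0.1,20]
    - [0,0,7,-0.003,-0.05,0.12,20]
    - [0,0,14,-0.005,-0.1,0.12,20]
    - [0,0,21,-0.01,-0.15,0.12,20]
    - [0,0,21,-0.01,-0.2,0.12,20]
    - [0,0,21,-0.01,-0.2,0.12,20]

```text
t: 9.75
tool_pos: [0.557, 0.0386, 0.0885]
tool_rot: [2.306, 2.129, -0.01]
contact_force: [-0.2, -0.3, -1.2]
grip_width: 0.529
finger_force: 30.0
```

Request:
jog_arm:
  steps:
    - [0,0,0,0,-0.05,0,20]
    - [0,0,0,0,-0.1,0,20]
    - [0,0,0,0,-0.15,0,20]
    - [0,0,0,0,-0.2,0,20]
    - [0,0,0,0,-0.25,0,20]
    - [0,0,0,0,-0.2665,0,20]
    - [0,0,0,0,-0.2665,0,20]
    - [0,0,0,0,-0.2665,0,20]

```text
t: 10.55
tool_pos: [0.5582, -0.2155, 0.089]
tool_rot: [-2.294, -2.144, -0.002]
contact_force: [0.0, 1.1, -1.8]
grip_width: 0.527
finger_force: 30.0
```

```bash
cat >f.py <<'E'
from w import *
import sys
p,d=eyes.get_image("wrist");P=cloud("wrist",d);cv2.imwrite(f"pics/{sys.argv[1]}.png",cv2.resize(p,(800,600)))
print(o["finger_force"],o["grip_width"])
C=np.array([.5673,-.2101]);a=np.radians(-3.9);ex=np.array([np.cos(a),np.sin(a)]);ey=np.array([-np.sin(a),np.cos(a)])
F=np.dstack([(P[...,:2]-C)@ex,(P[...,:2]-C)@ey,P[...,2]])*1000
np.save("F.npy",F)
x,y,z=F[...,0],F[...,1],F[...,2];ok=d>0
m=ok&(abs(z-58)<4)&(x>20)&(x<100)&(abs(y)<150);q=F[m];print("fence",m.sum(),rect(q/1000),np.median(q[:,2]))
m=ok&(abs(z-48)<4)&(x<40)&(x>-70)&(y>50)&(y<110);q=F[m];print("end",m.sum(),rect(q/1000) if len(q)>9 else "")
m=ok&(abs(z-48)<4)&(x<40)&(x>-70)&(y<-60)&(y>-140);q=F[m];print("slide",m.sum(),rect(q/1000) if len(q)>9 else "")
for r in eyes.cut_out("offcut","wrist"):
    k=r["pixels"]&ok&(x>-80)&(x<50);q=F[k];
    if len(q)>50:print("offcut",r["confidence"],len(q),rect(q/1000),np.percentile(q[:,2],[5,50,95]).round(1),[np.percentile(q[:,i],[1,99]).round(1).tolist() for i in(0,1)])
print("tcp in fixture",np.round([(o["tool_pos"][:2]-C)@ex*1e3,(o["tool_pos"][:2]-C)@ey*1e3],1))
E
python3 f.py f1
```

```text
t 10.55 pos [ 0.5582 -0.2155  0.089 ] yawY -3.87 z [-0.     0.002 -1.   ] q [ 0.58  0.68 -0.42  1.73  0.36  0.81 -0.07]
29.99653620470781 0.5271220411148173
fence 4605 (array([55.8, 36.5]), array([ 18.7, 197.3]), np.float32(0.19)) 57.09853898797171
end 2941 (array([-4.2, 77.4]), array([23.4, 88.2]), np.float32(-89.78))
slide 18 (array([ -50.2, -104.6]), array([ 1.1, 22.1]), np.float32(1.62))
offcut 0.68 14574 (array([-20.2, -76.7]), array([ 90.5, 272. ]), np.float32(-14.13)) [150.3 162.3 163.5] [[-33.2, 15.0], [-62.1, 54.9]]
tcp in fixture [-8.7 -6. ]
```

View pics/f1.png

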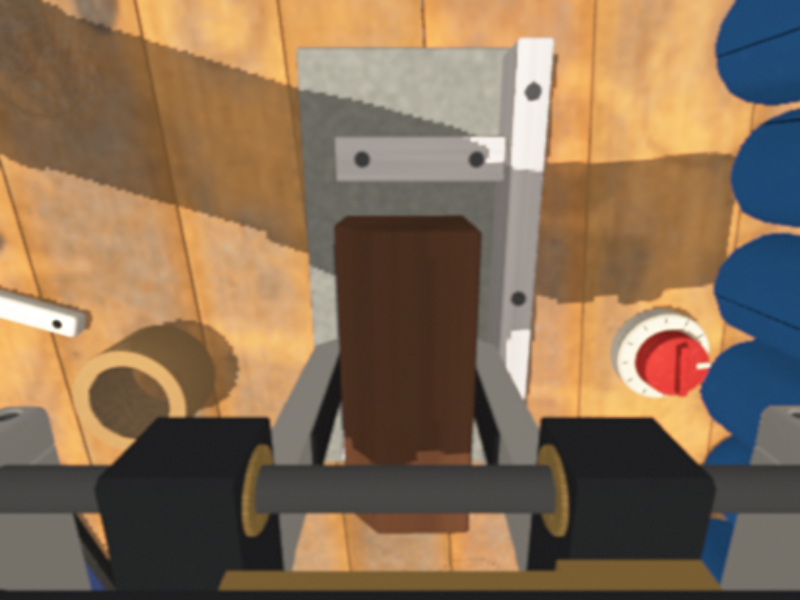

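The picture shows the offcut held parallel to the bed, with the bevel on the robot side. The fixed stop is at (420,158) and the fence at (525,220). I'll lower it with a −4 mm shift in y.

Request:
jog_arm:
  steps:
    - [0,0,0,0,-0.004,-0.03,20]
    - [0,0,0,0,-0.004,-0.06,20]
    - [0,0,0,0,-0.004,-0.08,20]
    - [0,0,0,0,-0.004,-0.09,20]
    - [0,0,0,0,-0.004,-0.096,20]
    - [0,0,0,0,-0.004,-0.099,20]
    - [0,0,0,0,-0.004,-0.1,20]
    - [0,0,0,0,-0.004,-0.1,20]

```text
t: 11.45
tool_pos: [0.5588, -0.2215, -0.0099]
tool_rot: [2.295, 2.144, 0.001]
contact_force: [-0.1, -0.3, -1.7]
grip_width: 0.529
finger_force: 30.0
```

Request:
jog_arm:
  steps:
    - [0,0,0,0,0,-0.001,20]
    - [0,0,0,0,0,-0.002,20]
    - [0,0,0,0,0,-0.0025,20]
    - [0,0,0,0,0,-0.0025,20]

```text
t: 11.85
tool_pos: [0.5584, -0.2218, -0.0125]
tool_rot: [2.296, 2.143, 0.0]
contact_force: [-0.5, 0.1, 5.1]
grip_width: 0.529
finger_force: 30.0
```

Request:
jog_arm:
  steps:
    - [0,0,0,0,0,0,66]
    - [0,0,0,0,0,0,66]
    - [0,0,0,0,0,0,66]
    - [0,0,0,0,0,0,66]
    - [0,0,0,0,0,0.005,66]
    - [0,0,0,0,0,0.03,66]
    - [0,0,0,0,0,0.08,66]
    - [0,0,0,0,0,0.12,66]

```text
t: 12.65
tool_pos: [0.5583, -0.2213, 0.1089]
tool_rot: [2.296, 2.145, 0.001]
contact_force: [0.6, -0.3, 0.3]
grip_width: 0.662
finger_force: 0.0
```

```bash
python3 f.py f2
```

```text
t 12.65 pos [ 0.5583 -0.2213  0.1089] yawY -3.9 z [ 0.  0. -1.] q [ 0.6   0.65 -0.43  1.71  0.35  0.85 -0.05]
0.0 0.6617647332796938
fence 856 (array([37.9,  0.6]), array([ 46.1, 267.7]), np.float32(-3.9)) 55.062638070807886
end 144 (array([-1.6, 75.2]), array([23.1, 83. ]), np.float32(-89.96))
slide 270 (array([ -7. , -94.5]), array([39., 71.]), np.float32(60.93))
offcut 0.6 6088 (array([ -4.9, -23.9]), array([ 52.2, 141.6]), np.float32(0.06)) [55.7 67.2 68.6] [[-28.0, 20.6], [-71.0, 46.7]]
tcp in fixture [ -8.2 -11.7]
```

Request:
jog_arm:
  steps:
    - [0,0,0,-0.005,-0.04,0,0]
    - [0,0,0,-0.01,-0.08,0,0]
    - [0,0,0,-0.011,-0.125,0,0]
    - [0,0,0,-0.011,-0.125,0,0]
    - [0,0,0,-0.011,-0.125,-0.03,0]
    - [0,0,0,-0.011,-0.125,-0.06,0]
    - [0,0,0,-0.011,-0.125,-0.06,0]
    - [0,0,0,-0.011,-0.125,-0.06,0]

```text
t: 13.55
tool_pos: [0.547, -0.3458, 0.0466]
tool_rot: [-2.294, -2.144, 0.0]
contact_force: [0.0, -0.1, 1.1]
grip_width: 0.026
finger_force: 0.0
```

```bash
sed -i 's/>20)&(x<100)/>20)\&(x<75)/' f.py; python3 f.py f3
```

```text
t 13.55 pos [ 0.547  -0.3458  0.0466] yawY -3.88 z [-0.001  0.001 -1.   ] q [ 0.76  0.79 -0.41  1.62  0.4   0.81  0.12]
0.0 0.025695735841035433
fence 5661 (array([ 56.4, -64.2]), array([ 18.5, 143. ]), np.float32(-0.02)) 57.98366429473839
end 0 
slide 2165 (array([-10.3, -88.9]), array([57.6, 80. ]), np.float32(89.83))
offcut 0.8 9626 (array([ -6.5, -29. ]), array([60.4, 95.4]), np.float32(0.0)) [49.9 61.5 62.9] [[-32.7, 16.9], [-71.8, 5.8]]
tcp in fixture [ -11.1 -136.8]
```

View pics/f3.png

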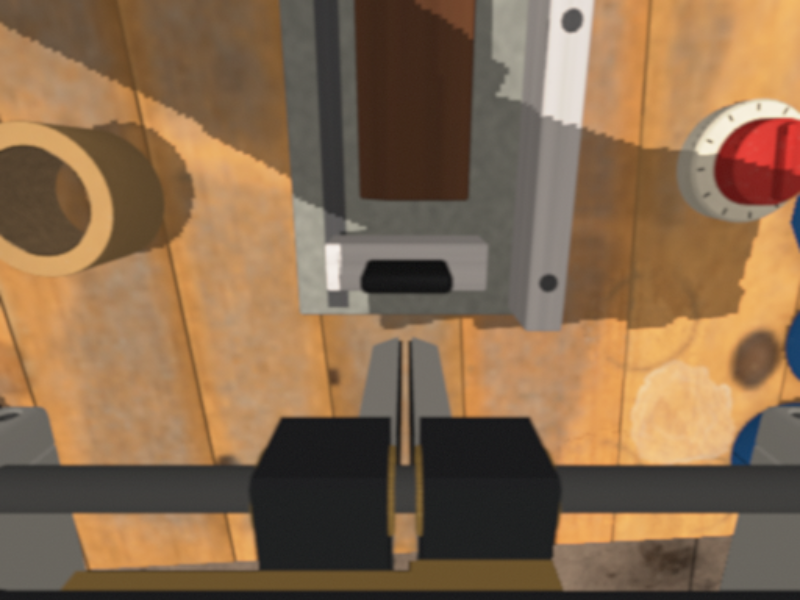

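The stop and grip are at (405,270), with the closed fingertips just behind the outer face at (405,345). The offcut is free on the bed. Now I'll go down and push along fixture +y.

Request:
jog_arm:
  steps:
    - [0,0,0,0,0,-0.025,0]
    - [0,0,0,0,0,-0.049,0]
    - [0,0,0,0,0,-0.049,0]
    - [0,0,0,0.0006,0.008,-0.049,0]
    - [0,0,0,0.001,0.016,-0.049,0]
    - [0,0,0,0.0016,0.024,-0.049,0]
    - [0,0,0,0.0022,0.032,-0.049,0]
    - [0,0,0,0.0027,0.04,-0.049,0]

```text
t: 14.45
tool_pos: [0.551, -0.3069, -0.0008]
tool_rot: [2.294, 2.142, 0.001]
contact_force: [0.3, -3.4, 1.8]
grip_width: 0.005
finger_force: 1.9
```

Request:
jog_arm:
  steps:
    - [0,0,0,0.0002,0.003,0,0]
    - [0,0,0,0.0004,0.006,0,0]
    - [0,0,0,0.0005,0.008,0,0]
    - [0,0,0,0.0005,0.008,0,0]

```text
t: 14.85
tool_pos: [0.5507, -0.2981, -0.0021]
tool_rot: [2.296, 2.144, 0.001]
contact_force: [0.9, -1.8, 1.0]
grip_width: 0.005
finger_force: 1.2
```

Request:
jog_arm:
  steps:
    - [0,0,0,0,0.001,0,0]
    - [0,0,0,0,0.002,0,0]
    - [0,0,0,0,0.002,0,0]

```text
t: 15.15
tool_pos: [0.5505, -0.298, -0.0022]
tool_rot: [2.296, 2.142, -0.001]
contact_force: [2.3, -5.3, 0.9]
grip_width: 0.009
finger_force: 2.6
```

Request:
jog_arm:
  steps:
    - [0,0,0,0,0.001,0,0]
    - [0,0,0,0,0.002,0,0]
    - [0,0,0,0,0.002,0,0]

```text
t: 15.45
tool_pos: [0.5506, -0.298, -0.0022]
tool_rot: [2.295, 2.14, -0.003]
contact_force: [1.9, -8.7, -0.5]
grip_width: 0.003
finger_force: 4.1
```

It's snug: the force rises with no motion. I'll back off, lift and check.

Request:
jog_arm:
  steps:
    - [0,0,0,0,-0.01,0,0]
    - [0,0,0,-0.001,-0.025,0,0]
    - [0,0,0,-0.001,-0.03,0.04,0]
    - [0,0,0,-0.001,-0.03,0.09,0]
    - [0,0,0,-0.05,-0.005,0.12,0]
    - [0,0,0,-0.05,0.02,0.12,0]
    - [0,0,0,-0.05,0.02,0.12,0]
    - [0,0,0,-0.05,0.02,0.12,0]

```text
t: 16.25
tool_pos: [0.5001, -0.2743, 0.1179]
tool_rot: [-2.295, -2.145, -0.0]
contact_force: [-0.8, -0.1, -0.1]
grip_width: 0.002
finger_force: 0.0
```

```bash
python3 f.py f4; python3 - <<'E'
from h import *
p,d=eyes.get_image("top");P=cloud("top",d)
C=np.array([.5673,-.2101]);a=np.radians(-3.9);ex=np.array([np.cos(a),np.sin(a)]);ey=np.array([-np.sin(a),np.cos(a)])
for r in eyes.tip_of("stop_grip","top")+eyes.tip_of("offcut_center","top"):
    q=np.array(r["point"]);print(r["confidence"],((q[:2]-C)@ex).round(4),((q[:2]-C)@ey).round(4),q[2])
E
```

```text
t 16.25 pos [ 0.5001 -0.2743  0.1179] yawY -3.87 z [-0.     0.001 -1.   ] q [ 0.74  0.61 -0.45  1.79  0.34  0.83  0.06]
0.0 0.002188358005534258
fence 4815 (array([ 55.4, -19.4]), array([ 18.5, 232.1]), np.float32(-0.04)) 56.366952526388516
end 2813 (array([-3.8, 68.8]), array([37.2, 87.8]), np.float32(-89.49))
slide 797 (array([-11.5, -69.8]), array([19.1, 79.7]), np.float32(-89.96))
offcut 0.58 7636 (array([-2.6,  4.2]), array([ 62.8, 119.1]), np.float32(-0.29)) [46.4 60.  61.4] [[-33.7, 15.5], [-53.3, 62.3]]
offcut 0.28 13310 (array([-12.7, -20.8]), array([121.1, 259.5]), np.float32(-0.06)) [15.2 16.5 17.7] [[-72.4, 46.3], [-138.4, 108.0]]
tcp in fixture [-62.7 -68.6]
0.62 -0.0138 -0.0657 0.0667
0.58 -0.003 0.0051 0.0369
0.57 -0.0938 0.6038 0.0144
```

The stop is closed: the grip is at y≈−66 mm (travel ≈46 mm) and the offcut is at y≈5 mm. Next I'll turn the tool so the fingers close along the fence, then tilt.

Request:
jog_arm:
  steps:
    - [0,0,-8.5,0.001,0.01,0.01,0]
    - [0,0,-17,0.002,0.02,0.02,0]
    - [0,0,-25.5,0.003,0.03,0.03,0]
    - [0,0,-34,0.004,0.04,0.04,0]
    - [0,0,-42.5,0.005,0.05,0.05,0]
    - [0,0,-51,0.006,0.06,0.05,0]
    - [0,0,-59.5,0.007,0.07,0.05,0]
    - [0,0,-68,0.008,0.073,0.05,0]

```text
t: 17.3
tool_pos: [0.5087, -0.2004, 0.1675]
tool_rot: [-3.103, -0.486, 0.0]
contact_force: [-0.1, -0.7, -0.8]
grip_width: 0.008
finger_force: 0.0
```

Request:
jog_arm:
  steps:
    - [0,0,-8.5,0,0,0,0]
    - [0,0,-17,0,0,0,0]
    - [0,0,-22,0,0,0,0]
    - [0,0,-22,0,0,0,0]

```text
t: 17.7
tool_pos: [0.5085, -0.2016, 0.1674]
tool_rot: [3.14, -0.107, -0.001]
contact_force: [-0.9, -0.8, -0.5]
grip_width: 0.01
finger_force: 0.0
```

```bash
python3 w.py
```

```text
t 17.7 pos [ 0.5085 -0.2016  0.1674] yawY -93.92 z [-0.001 -0.    -1.   ] q [ 0.35  0.48 -0.04  1.8   0.02  0.86 -1.34]
```

Request:
jog_arm:
  steps:
    - [-0.5,-8,0,0,0,0,0]
    - [-1.1,-16,0,0,0,0,0]
    - [-1.6,-24,0,0,0,0,0]
    - [-2.2,-32,0,0,0,0,0]
    - [-2.7,-40,0,0,0,0,0]
    - [-3.1,-45,0,0,0,0,0]
    - [-3.1,-45,0,0,0,0,0]
    - [-3.1,-45,0,0,0,0,0]

```text
t: 18.5
tool_pos: [0.5082, -0.2168, 0.2104]
tool_rot: [-2.955, 0.061, -0.895]
contact_force: [1.2, -0.2, -0.3]
grip_width: 0.007
finger_force: 0.0
```

```bash
python3 w.py; python3 - <<'E'
from h import *
p,d=eyes.get_image("scene");cv2.imwrite("pics/g.png",cv2.resize(p[60:230,200:430],(800,590)))
E
```

```text
t 18.5 pos [ 0.5082 -0.2168  0.2104] yawY -91.27 z [ 0.555  0.039 -0.831] q [ 0.99  0.3  -0.47  2.27 -1.08  0.24 -0.02]
```

View pics/g.png

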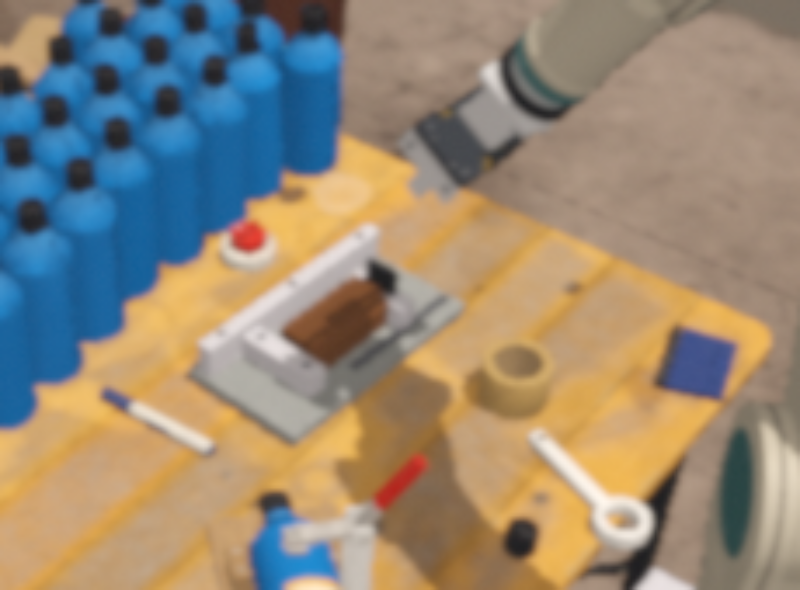

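The scene view shows the offcut snug between the stops at (335,320). The wrist hit joint limits at about 34° of tilt, so I'll use about 20°. The bevel's own 45° face still gives the diagonal force.

```bash
cat >t.py <<'E'
from w import *
import sys
th,fx,fy,tz=map(float,sys.argv[1:])   # tilt deg, tip in (measured) fixture frame mm
C=np.array([.5673,-.2101]);a=np.radians(-3.9);ex=np.array([np.cos(a),np.sin(a),0]);ey=np.array([-np.sin(a),np.cos(a),0]);ez=np.array([0,0,1.])
t=np.radians(th);Z=np.sin(t)*ex-np.cos(t)*ez;Y=-ey;X=np.cross(Y,Z);G=np.column_stack([X,Y,Z])
rv=np.degrees(R.from_matrix(G@M.T).as_rotvec())
tip=np.append(C,0)+fx/1e3*ex+fy/1e3*ey+tz/1e3*ez
tcp=tip+.039*Z
print("turn",rv.round(1),"shift",(tcp-o["tool_pos"]).round(4),"target",tcp.round(4))
nt=o["tool_pos"]-.039*M[:,2]-np.append(C,0);print("tip now fixture mm",(nt@ex*1e3).round(1),(nt@ey*1e3).round(1),(nt[2]*1e3).round(1))
E
python3 t.py 20 -60 5 150
```

```text
t 18.55 pos [ 0.5054 -0.2235  0.2116] yawY -91.96 z [ 0.558  0.032 -0.83 ] q [ 1.01  0.3  -0.48  2.28 -1.08  0.24 -0.02]
turn [-2.8 13.9 -1.5] shift [ 0.0157  0.0215 -0.0982] target [ 0.5211 -0.2019  0.1134]
tip now fixture mm -82.5 -20.3 243.9
```

Request:
jog_arm:
  steps:
    - [-1.4,7,-0.7,0.005,0.007,0,0]
    - [-2.8,14,-1.5,0.01,0.014,-0.02,0]
    - [-2.8,14,-1.5,0.015,0.02,-0.03,0]
    - [-2.8,14,-1.5,0.015,0.02,-0.03,0]
    - [-2.8,14,-1.5,0.015,0.02,-0.03,0]
    - [-2.8,14,-1.5,0.015,0.02,-0.03,0]

```text
t: 19.15
tool_pos: [0.524, -0.1947, 0.18]
tool_rot: [3.089, -0.084, 0.537]
contact_force: [0.5, -0.1, -0.4]
grip_width: 0.002
finger_force: 0.0
```

```bash
python3 t.py 20 -70 5 110
```

```text
t 19.15 pos [ 0.524  -0.1947  0.18  ] yawY -93.08 z [ 0.337 -0.014 -0.941] q [ 0.29  0.34  0.14  2.12 -0.44  0.4  -0.84]
turn [-0.3 -0.3 -0.8] shift [-0.0129 -0.0065 -0.1067] target [ 0.5111 -0.2013  0.0734]
tip now fixture mm -57.4 12.1 216.8
```

Request:
jog_arm:
  steps:
    - [-0.3,-0.3,-0.8,-0.013,-0.007,-0.04,0]
    - [-0.3,-0.3,-0.8,-0.013,-0.007,-0.08,0]
    - [-0.3,-0.3,-0.8,-0.013,-0.007,-0.107,0]
    - [-0.3,-0.3,-0.8,-0.013,-0.007,-0.107,0]
    - [-0.3,-0.3,-0.8,-0.013,-0.007,-0.107,0]

```text
t: 19.65
tool_pos: [0.5112, -0.2092, 0.0821]
tool_rot: [3.093, -0.116, 0.51]
contact_force: [-0.1, -0.3, 0.3]
grip_width: 0.006
finger_force: 0.0
```

```bash
python3 t.py 20 -48 5 66
```

```text
t 19.65 pos [ 0.5112 -0.2092  0.0821] yawY -94.24 z [ 0.321 -0.017 -0.947] q [ 0.3   0.52  0.17  2.22 -1.1   0.23 -0.15]
turn [-0.5 -1.2  0.3] shift [ 0.0219  0.0064 -0.0527] target [ 0.5331 -0.2028  0.0294]
tip now fixture mm -68.6 -3.1 119.0
```

At the joint limits again, so I'll use about 8° of tilt.

```bash
python3 t.py 8 -60 5 100
```

```text
t 19.65 pos [ 0.5112 -0.2092  0.0821] yawY -94.24 z [ 0.321 -0.017 -0.947] q [ 0.3   0.52  0.17  2.22 -1.1   0.23 -0.15]
turn [ 0.4 10.7  0.4] shift [ 0.002   0.0078 -0.0207] target [ 0.5132 -0.2014  0.0614]
tip now fixture mm -68.6 -3.1 119.0
```

Request:
jog_arm:
  steps:
    - [0.2,5,0.2,0,0.004,0.01,0]
    - [0.4,10.7,0.4,0,0.008,0.01,0]
    - [0.4,10.7,0.4,0.002,0.008,0,0]
    - [0.4,10.7,0.4,0.002,0.008,0,0]
    - [0.4,10.7,0.4,0.002,0.008,0,0]
    - [0.4,10.7,0.4,0.002,0.008,0,0]

```text
t: 20.25
tool_pos: [0.5147, -0.1996, 0.0838]
tool_rot: [3.13, -0.108, 0.227]
contact_force: [0.1, 0.4, -1.0]
grip_width: 0.002
finger_force: 0.0
```

```bash
python3 t.py 8 -48 5 66
```

```text
t 20.25 pos [ 0.5147 -0.1996  0.0838] yawY -93.94 z [ 0.144 -0.006 -0.99 ] q [-0.03  0.61  0.58  2.04 -0.76  0.56 -0.56]
turn [-0.2  0.3  0. ] shift [ 0.0105 -0.0026 -0.0565] target [ 0.5252 -0.2022  0.0274]
tip now fixture mm -58.8 6.8 122.4
```

Request:
jog_arm:
  steps:
    - [-0.2,0.3,0,0.01,-0.003,-0.025,0]
    - [-0.2,0.3,0,0.01,-0.003,-0.045,0]
    - [-0.2,0.3,0,0.01,-0.003,-0.056,0]
    - [-0.2,0.3,0,0.01,-0.003,-0.056,0]
    - [-0.2,0.3,0,0.01,-0.003,-0.056,0]

```text
t: 20.75
tool_pos: [0.526, -0.2027, 0.0286]
tool_rot: [3.125, -0.103, 0.219]
contact_force: [-0.4, 0.7, -0.1]
grip_width: 0.005
finger_force: 0.0
```

```bash
python3 t.py 8 -35 5 54
```

```text
t 20.75 pos [ 0.526  -0.2027  0.0286] yawY -93.79 z [ 0.139 -0.012 -0.99 ] q [ 0.03  0.7   0.47  2.04 -0.85  0.46 -0.47]
turn [ 0.1 -0.  -0.1] shift [ 0.0122 -0.0004 -0.0132] target [ 0.5381 -0.2031  0.0154]
tip now fixture mm -47.2 4.6 67.2
```

Request:
jog_arm:
  steps:
    - [0,0,0,0.004,0,-0.004,0]
    - [0,0,0,0.008,-0.0005,-0.008,0]
    - [0,0,0,0.011,-0.0008,-0.011,0]
    - [0,0,0,0.013,-0.001,-0.013,0]
    - [0,0,0,0.013,-0.001,-0.013,0]

```text
t: 21.25
tool_pos: [0.5396, -0.2028, 0.0155]
tool_rot: [3.125, -0.099, 0.218]
contact_force: [-1.7, 1.4, 6.8]
grip_width: 0.01
finger_force: 3.3
```

Request:
jog_arm:
  steps:
    - [0,0,0,0.003,0,0,0]
    - [0,0,0,0.006,-0.0004,0,0]
    - [0,0,0,0.009,-0.0006,0,0]
    - [0,0,0,0.012,-0.0008,0,0]
    - [0,0,0,0.015,-0.001,0,0]
    - [0,0,0,0.015,-0.001,0,0]

```text
t: 21.85
tool_pos: [0.5544, -0.2038, 0.0155]
tool_rot: [3.125, -0.099, 0.218]
contact_force: [-2.6, 0.8, 6.0]
grip_width: 0.007
finger_force: 3.1
```

```bash
python3 f.py f5 | grep -v slide; python3 t.py 8 -5 5 54
```

```text
t 21.85 pos [ 0.5544 -0.2038  0.0155] yawY -93.65 z [ 0.138 -0.012 -0.99 ] q [ 0.02  0.75  0.48  1.97 -0.86  0.48 -0.5 ]
3.0966016044840217 0.0068731316547182494
fence 15911 (array([42.5, -0.4]), array([ 45.1, 270.4]), np.float32(0.04)) 57.13134194269159
end 4022 (array([-4.1, 69.5]), array([38.7, 87.7]), np.float32(-90.0))
offcut 0.6 13187 (array([2.6, 2.8]), array([ 57.7, 124.2]), np.float32(0.01)) [51.3 60.7 61.9] [[-17.2, 31.4], [-53.6, 63.1]]
offcut 0.41 37642 (array([-13. ,  -6.1]), array([129., 337.]), np.float32(0.73)) [16.  17.4 59.6] [[-70.4, 49.5], [-137.6, 137.4]]
offcut 0.31 25071 (array([-13.7,  -5.7]), array([121.5, 313.2]), np.float32(-0.03)) [15.9 17.  18.2] [[-71.1, 46.6], [-137.9, 137.8]]
tcp in fixture [-13.2   5.4]
t 21.95 pos [ 0.5544 -0.2038  0.0155] yawY -93.65 z [ 0.138 -0.012 -0.99 ] q [ 0.02  0.75  0.48  1.98 -0.86  0.48 -0.5 ]
turn [ 0.2 -0.  -0.2] shift [ 0.0136 -0.0014 -0.0002] target [ 0.5681 -0.2051  0.0154]
tip now fixture mm -18.7 5.5 54.2
```

Request:
jog_arm:
  steps:
    - [0,0,0,0.003,-0.0002,0,0]
    - [0,0,0,0.006,-0.0004,0,0]
    - [0,0,0,0.009,-0.0006,0,0]
    - [0,0,0,0.012,-0.0008,0,0]
    - [0,0,0,0.014,-0.001,0,0]
    - [0,0,0,0.014,-0.001,0,0]

```text
t: 22.55
tool_pos: [0.5685, -0.2048, 0.0156]
tool_rot: [3.125, -0.099, 0.218]
contact_force: [-2.5, 0.3, 5.6]
grip_width: 0.008
finger_force: 3.0
```

Request:
jog_arm:
  steps:
    - [0,0,0,0.001,0,-0.0005,0]
    - [0,0,0,0.002,0,-0.001,0]
    - [0,0,0,0.003,0,-0.0015,0]
    - [0,0,0,0.003,0,-0.0015,0]

```text
t: 22.95
tool_pos: [0.5702, -0.2048, 0.0151]
tool_rot: [3.126, -0.1, 0.217]
contact_force: [-8.2, 2.7, 17.9]
grip_width: 0.004
finger_force: 9.4
```

Request:
jog_arm:
  steps:
    - [0,0,0,0.001,0,0,0]
    - [0,0,0,0.002,0,0,0]
    - [0,0,0,0.003,0,0,0]
    - [0,0,0,0.004,0,0,0]
    - [0,0,0,0.004,0,0,0]

```text
t: 23.45
tool_pos: [0.5704, -0.2048, 0.0149]
tool_rot: [3.128, -0.102, 0.209]
contact_force: [-16.7, 3.7, 26.6]
grip_width: 0.0
finger_force: 15.4
```

```bash
python3 f.py f6 ; python3 t.py 8 -5 5 54
```

```text
t 23.45 pos [ 0.5704 -0.2048  0.0149] yawY -93.74 z [ 0.133 -0.009 -0.991] q [ 0.01  0.77  0.5   1.93 -0.84  0.52 -0.54]
15.416387189179659 0.00034060232636747093
fence 19961 (array([42.5, -0.2]), array([ 44.9, 270.9]), np.float32(0.06)) 57.55332053813947
end 3955 (array([-4. , 69.4]), array([38.6, 88. ]), np.float32(89.98))
slide 1601 (array([-11.1, -69.5]), array([19. , 80.3]), np.float32(89.97))
offcut 0.89 12860 (array([21.8,  7.1]), array([ 50., 125.]), np.float32(0.22)) [52.5 60.7 61.9] [[-1.2, 46.3], [-53.3, 63.1]]
tcp in fixture [2.7 5.5]
t 23.55 pos [ 0.5704 -0.2048  0.0149] yawY -93.74 z [ 0.133 -0.009 -0.991] q [ 0.01  0.77  0.5   1.93 -0.84  0.52 -0.54]
turn [-0.  -0.3 -0.2] shift [-0.0023 -0.0004  0.0005] target [ 0.5681 -0.2051  0.0154]
tip now fixture mm -2.5 5.5 53.6
```

Request:
jog_arm:
  steps:
    - [0,0,0,0,0,0,0]
    - [0,0,0,0,0,0,0]
    - [0,0,0,0,0,0,0]
    - [0,0,0,0,0,0,0]
    - [0,0,0,0,0,0,0]

```text
t: 24.05
tool_pos: [0.5704, -0.2047, 0.0149]
tool_rot: [3.128, -0.102, 0.209]
contact_force: [-16.2, 2.9, 26.9]
grip_width: 0.006
finger_force: 15.3
```

View pics/f6.png

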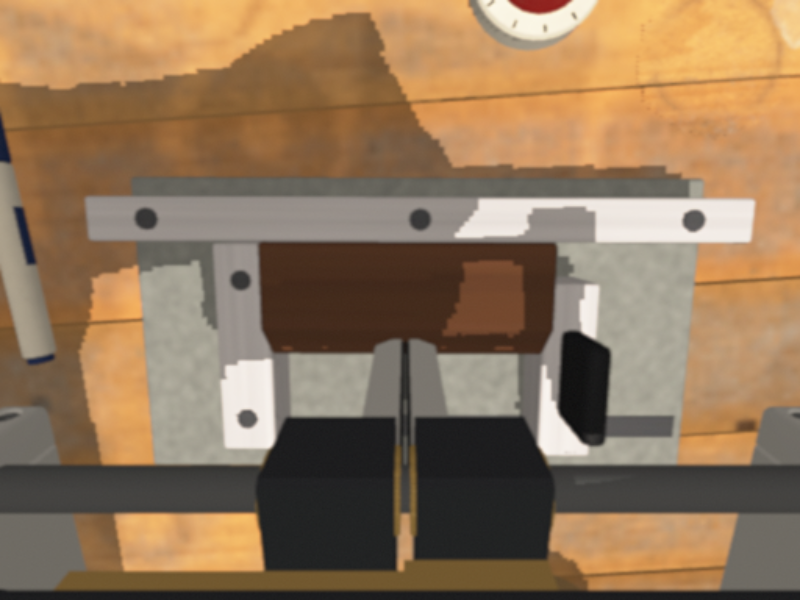

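The offcut is flush to the fence along (260–555, 243) and snug between both stops. The closed fingers press on the bevel at (405,345), and the force is steady.

```bash
python3 -c "
from bench import manip
print(manip.close_job())"
```

```text
the job is handed in; nothing more can be done
None
```

The job is handed in with the offcut flush on the fence, snug between the stops and held by closed fingers on the bevel at a steady 16 N toward the fence and 27 N down; the tool was tilted only about 8° because the wrist hit its joint limits, and `close_job()` returned no verdict.

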